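# Hold the heat-sink bracket level over its board

### The job

Pick the heat-sink bracket out of the black parts tray, gripping its bar at the balance point, and keep it level as you carry it to the circuit board in the four-post holder. Finish holding it still and level about 4 cm above where it will be mounted, its finned heat sink centred over the big square chip and its round foot over the brass stud, as if about to lower it: do not set it down or let go, the program ends with the bracket in the gripper. Touch neither the board nor its holder, and leave the two capacitor cans in the tray and the bottle, spool, cup and tape roll on the bench where they are.

Things in the scene. Friction and masses are not known exactly. Their poses are not given: they have to be found in the camera images.
- bracket: heat-sink bracket, one rigid bare-aluminium casting, 0.3 to 0.55 kg, 260 mm long, flat in the tray. A bar 12 mm wide, 180 mm long, 8 to 28 mm above the underside, joins a finned heat sink (x = 30 to 90 mm, 80 wide, 36 tall) to a round foot (centre x = -150 mm, 40 across, 10 thick). Origin on the underside below the balance point. x points along the bar to the heat sink, z up
- balance (a point): balance point (centre of mass along the bar), at mid height of the bar, 18 mm above the bracket's origin, 30 mm from the heat sink's inner face and 150 mm from the foot's centre; the bar's flat upright sides are free here: grip across it (fingers closing along the bracket's y), 0 to 6 mm above this point
- sink_under (a point): centre of the heat sink's underside, 60 mm along x from the bracket's origin
- foot_under (a point): centre of the round foot's underside, -150 mm along x from the bracket's origin
- tray: black open parts tray, 360 x 260 mm, 40 mm tall, 4 mm walls, 4 mm floor, fixed to the bench; origin under its centre, x along its long side. It lies to the robot's left or right, with the fixture on the other side
- fixture: fixed board holder: steel plate 350 x 160 x 5 mm, four black posts (tops 85 mm above the bench) gripping a green circuit board 136 x 110 mm (face at 74 mm), and a brass stud beside the board. Origin at bench level on the line from stud to chip, 150 mm from the stud, 60 mm from the chip: the bracket's origin belongs above it, with the same x direction. x points from stud to chip
- chip_top (a point): centre of the top of the black square chip (35 x 35 mm) in the middle of the board, 78 mm above the bench
- stud_top (a point): top of the brass stud (16 mm across), 78 mm above the bench, 210 mm from the chip
- cap1: capacitor can, 24 mm across, 28 mm tall, loose in the tray in a corner near the bracket's foot; leave it
- cap2: second capacitor can of the same size, beside it; leave it
- flux: small amber flux bottle, 36 mm across, 75 mm tall, standing on the bench between tray and fixture; leave it
- spool: solder spool, 56 mm across, 42 mm tall, on the bench; leave it
- cup: small white cup, 60 mm across, 35 mm tall; leave it
- tape: roll of clear tape, 90 mm across, 19 mm tall; leave it

How it is judged:
By the outcome, as a careful person would: the job done as asked, in the order asked, and still so for the second after the job is handed in, while the arm keeps its last pose, push and grip.
It also fails if it takes over 51 s, if anything falls off the work surface, if the arm or the gripper's body presses on something with over 40 N, if the wrist force passes 120 N, or if a joint passes its speed limit or range.

### The arm

A 7-joint arm with a two-finger parallel gripper is mounted at the origin on the work surface. World frame = base frame: x ahead of the robot, y to its left, z up, the work surface at z = 0. Lengths are in m, angles in degrees, forces in N, time in s.
With the tool pointing down it reaches from about 0.425 to 0.875 m from the base axis. Payload 4.7 kg.
Tool frame: the origin (TCP) lies between the finger pads; the fingertips stand env.tip_reach ahead of it and the grasp point (between the pads) lies 2 mm behind it (env.tip_reach is the distance from the TCP to the fingertips, in m); z points along the fingers, y is the line along which they close (so a half turn about z gives the same grasp; the last joint's range is limited). The gripper opens to 87 mm and grips with 3 to 60 N. Pads are 19 mm wide; open, the fingers measure 117 mm over their backs; the gripper's body (75 mm by 190 mm) begins 51 mm behind the grasp point.
Start: joints at [74.089, 18.392, -4.016, 83.108, 1.295, 78.541, -3.26], TCP at [0.187, -0.623, 0.24] pointing down, gripper open.
Joint ranges: [-163.93, 163.93], [-17.29, 119.83], [-79.2, 71.16], [3.27, 140.29], [-89.18, 269.18], [5.43, 117.66], [-154.24, 154.24]. Speed limits (degrees/s): [147.25, 147.25, 180, 180, 180, 180, 180].

### API

Orientations are given as [roll, pitch, yaw] about the fixed x, y, z axes, in that order (R = Rz(yaw) Ry(pitch) Rx(roll)).
In Python, from cell import env, read_camera gives the robot as it stands. The module is installed in compiled form; this text tells all that it offers.
- The arm moves only by the tool inch_along, called after "Request:" by a JSON object that holds its "fn" and its "kwargs". Schema: {"type":"object","properties":{"segments":{"type":"array","items":{"type":"array","prefixItems":[{"type":"array","items":{"type":"number"},"minItems":3,"maxItems":3},{"type":"number"},{"type":"number"}],"minItems":3,"maxItems":3},"minItems":1,"maxItems":8},"grip_force":{"type":"number"},"only":{"type":"string"},"quiet":{"type":"boolean"},"lines":{"type":"string"}},"required":["segments"],"additionalProperties":false}. segments is a list of rows, 1 to 8 of them, each written [[dx, dy, dz], turn, opening]: dx, dy, dz in m, then a turn about the tool's z in degrees, then the finger opening in m; each row is the pose to reach, as a shift and turn from the pose commanded when the call began, along the tool's axes at that moment; what a row does not reach only later rows make up. A row lasts 1/12 s, in which the tool goes at most 0.0417 m and 7.16 degrees, less where a joint would pass 70% of its speed; a pose out of reach is approached as far as the arm can. The fingers move at their own pace and stop on an object; grip_force is the grip in N (left out, the last holds). Time passes only in rows, so rows that do not move let the fingers close. The tool returns the time, the measured TCP pose, the force, the opening and the grip force at its end. only (a regular expression) keeps the lines of the reply that match it, lines (a string "A,B") keeps lines A to B, and quiet returns only ok. Input that does not fit is refused with a message, and nothing moves.
- env.get_obs(): the state, without advancing time (a new reading comes with each control period).
- read_camera(name): name is "scene" or "top" or "wrist"; returns a dict with "color" (400x640x3 uint8, blue, green, red), "fx", "fy", "cx", "cy" (pixels), "dist" ([k1, k2, p1, p2, k3] as OpenCV has them; the pictures are not rectified), "world_from_camera" (4x4, takes a point from camera to world coordinates). Camera axes: x right, y down, z forward; pixel columns grow to the right and rows downward; lengths in m; the calibration is good to about 2 mm. A picture is of the moment at which its call begins. There is no depth.
- env.sign_off(): hands the job in; it is judged then, once.
The state is a dict: "time_s": time; "qpos": joint angles; "joint_velocities": joint speeds; "effort": joint torques, N m; "tool_pos": TCP position; "tool_rot": TCP orientation; "force": force on the tool from outside, world axes, zero at the start; "wrist_torque": the same for the moment, N m; "grip_width": finger opening in m; "grasp_force": force on a finger pad.
Only numpy, scipy, OpenCV 4.12 (cv2) and the standard library are available. Lean on these libraries where they do the work, as an engineer would, in place of code of your own. Each camera call takes 0.05 s, during which the arm holds its last target. There are 200 camera calls.

## Working session

There is one attempt and no reset: what is moved stays moved. The work goes in short steps, Python scripts to look and compute and a tool call to move; the robot and the scene stay as the last step left them, time stands still between calls to the robot, and variables do not carry over. Pictures are saved under pics/ and viewed, at most 10 in all, crops included, and the job is handed in when it is done.

```bash
mkdir -p pics; cat > h.py <<'E'
import numpy as np, cv2
from cell import env, read_camera
def ray(c,uv):
    K=np.array([[c['fx'],0,c['cx']],[0,c['fy'],c['cy']],[0,0,1]])
    p=cv2.undistortPoints(np.array(uv,float).reshape(-1,1,2),K,np.array(c['dist'],float)).reshape(-1,2)
    T=np.array(c['world_from_camera']); d=np.c_[p,np.ones(len(p))]@T[:3,:3].T
    return T[:3,3],d
def onplane(c,uv,z):
    o,d=ray(c,uv); return o+d*((z-o[2])/d[:,2])[:,None]
def proj(c,P):
    K=np.array([[c['fx'],0,c['cx']],[0,c['fy'],c['cy']],[0,0,1]])
    T=np.linalg.inv(np.array(c['world_from_camera']))
    return cv2.projectPoints(np.array(P,float).reshape(-1,1,3),cv2.Rodrigues(T[:3,:3])[0],T[:3,3],K,np.array(c['dist'],float))[0].reshape(-1,2)
E
python3 - <<'E'
from h import *
for n in ("top","scene"):
    c=read_camera(n); cv2.imwrite(f"pics/{n}0.png",c['color'])
    print(n,c['fx'],np.round(c['world_from_camera'],3).tolist())
print({k:np.round(v,3).tolist() for k,v in env.get_obs().items()},env.tip_reach)
E
```

```text
top 446.5327314847769 [[-0.001, -0.983, 0.182, 0.283], [-1.0, 0.001, 0.004, 0.002], [-0.004, -0.182, -0.983, 1.626], [0.0, 0.0, 0.0, 1.0]]
scene 446.1974644729829 [[-0.822, 0.397, -0.409, 1.174], [0.57, 0.595, -0.567, 0.797], [0.019, -0.699, -0.715, 1.079], [0.0, 0.0, 0.0, 1.0]]
{'time_s': 0.1, 'qpos': [74.086, 18.435, -4.014, 83.169, 1.295, 78.542, -3.26], 'joint_velocities': [0.034, -0.036, -0.08, -0.171, 0.003, 0.019, 0.007], 'effort': [0.0, -49.257, -0.406, -31.34, -0.064, 0.039, 0.0], 'tool_pos': [0.187, -0.622, 0.239], 'tool_rot': [-179.9, 0.006, 16.723], 'force': [0.212, 0.311, -1.555], 'wrist_torque': [0.04, 0.013, -0.031], 'grasp_force': 0.0, 'grip_width': 0.087} 0.017
```

View pics/top0.png

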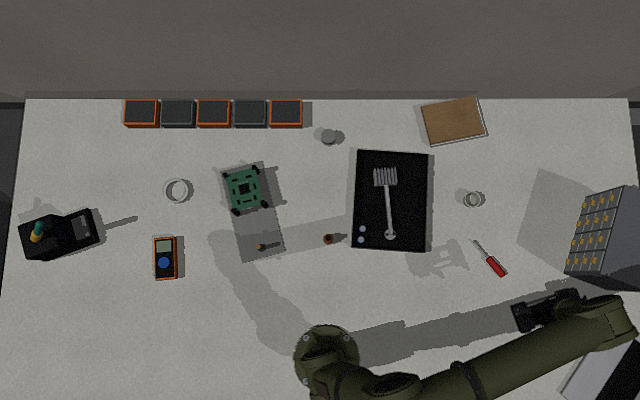

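View pics/scene0.png

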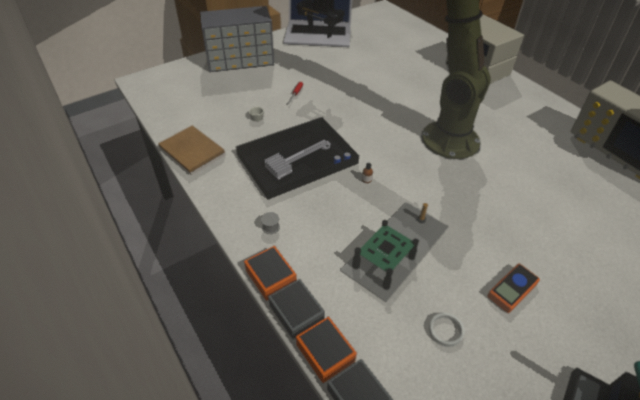

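The top view shows the tray at (392,200), with the bracket's sink at (385,177) and foot at (390,235). The chip is at (244,188) and the stud near (261,247). The scene view agrees. Next I'll measure both with masks, and I'll refine with the wrist camera later.

```bash
python3 - <<'E'
from h import *
c=read_camera("top"); im=c['color']; hsv=cv2.cvtColor(im,cv2.COLOR_BGR2HSV)
g=cv2.cvtColor(im,cv2.COLOR_BGR2GRAY)
m=np.zeros_like(g); m[158:244,368:420]=(g[158:244,368:420]>75)*255
n,l,s,ce=cv2.connectedComponentsWithStats(m)
i=1+np.argmax(s[1:,4]); print(s[i],ce[i])
ys,xs=np.where(l==i)
foot=np.c_[xs,ys][ys>ys.max()-11].mean(0); bar=(ys>192)&(ys<224)
P=onplane(c,np.c_[xs,ys][bar],.028)[:,:2]; 
v=cv2.fitLine(P.astype(np.float32),cv2.DIST_L2,0,.01,.01).ravel(); print('bar line',v, np.degrees(np.arctan2(v[1],v[0])))
print('foot',foot,onplane(c,[foot],.01))
sk=np.c_[xs,ys][ys<187]; print('sink',sk.mean(0),onplane(c,[sk.mean(0)],.036), sk.min(0),sk.max(0))
print('chip,stud',onplane(c,[[244,188],[260,247]],.078))
print('tray corners',onplane(c,[[357,150],[434,154],[427,251],[351,248]],.04))
a=cv2.resize(im[140:262,345:440],None,fx=4,fy=4,interpolation=2)
b=cv2.resize(im[150:272,210:310],None,fx=4,fy=4,interpolation=2)
cv2.imwrite("pics/c1.png",np.hstack([a,b]))
E
```

```text
[384 168  12  72 276] [388.05434783 210.1557971 ]
bar line [ 0.99746037  0.07122411  0.5204886  -0.22376831] 4.084299
foot [389.6056338  234.16901408] [[ 0.42725441 -0.22926007  0.01      ]]
sink [385.31578947 177.76315789] [[ 0.63008089 -0.21558346  0.036     ]] [384 168] [387 186]
chip,stud [[0.58463258 0.28989106 0.078     ]
 [0.37742223 0.22808251 0.078     ]]
tray corners [[ 0.73369389 -0.113765    0.04      ]
 [ 0.71790056 -0.39523727  0.04      ]
 [ 0.36538012 -0.35465753  0.04      ]
 [ 0.37590198 -0.08757345  0.04      ]]
```

View pics/c1.png

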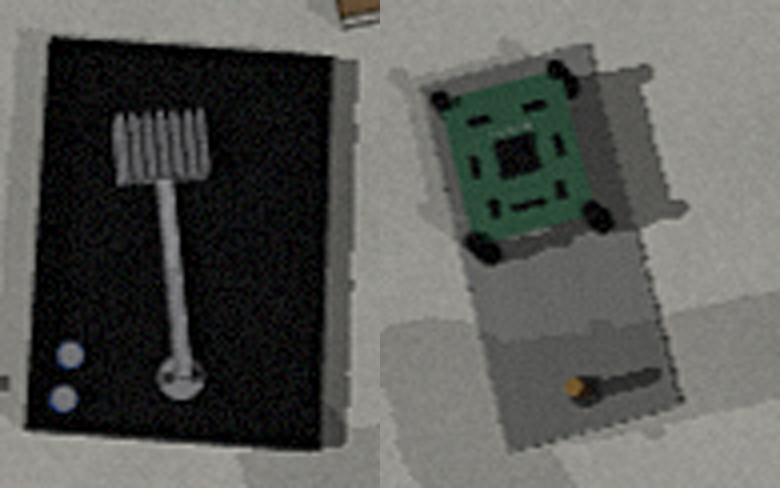

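The crops show the foot centre at top-view pixel (390,235), the sink above it and the bar clear. The chip is at (244,189) and the stud top at (258.5,246.5), which gives a chip–stud distance of about 0.21 m, as it should be. I'll move above the bracket now.

Request:
{"fn": "inch_along", "kwargs": {"segments": [[[0.03,-0.017,0],2,0.087],[[0.065,-0.037,0],4,0.087],[[0.1,-0.056,0],6,0.087],[[0.135,-0.076,0],8,0.087],[[0.17,-0.096,0],10,0.087],[[0.205,-0.115,0],11,0.087],[[0.24,-0.135,0],12,0.087],[[0.275,-0.155,0],12.6,0.087]]}}

```text
time_s: 0.82
tool_pos: [0.4067, -0.3933, 0.2395]
tool_rot: [180.0, 0.0, 4.1]
force: [0.2, -0.4, -0.4]
grip_width: 0.0875
grasp_force: 0.0
```

```bash
python3 -c "
from cell import env;print(env.get_obs()['tool_rot'])"
```

```text
[1.79991244e+02 1.34501176e-02 4.06418474e+00]
```

Request:
{"fn": "inch_along", "kwargs": {"segments": [[[0.028,-0.025,0],0,0.087],[[0.056,-0.05,0],0,0.087],[[0.084,-0.075,0],0,0.087],[[0.112,-0.1,0],0,0.087],[[0.14,-0.125,0],0,0.087],[[0.165,-0.148,0],0,0.087],[[0.179,-0.161,0],0,0.087],[[0.179,-0.161,0],0,0.087]]}}

```text
time_s: 1.48
tool_pos: [0.5759, -0.215, 0.2391]
tool_rot: [-179.8, -0.1, 4.6]
force: [-0.1, 0.6, -0.3]
grip_width: 0.087
grasp_force: 0.0
```

```bash
python3 - <<'E'
from h import *
c=read_camera("wrist"); cv2.imwrite("pics/w1.png",c['color'])
print(np.round(c['world_from_camera'],3).tolist()); o=env.get_obs(); print(o['tool_pos'],o['tool_rot'])
print(proj(c,[[.574,-.22,.022],[.4245,-.231,.014],[.634,-.216,.04]]))
E
```

```text
[[0.082, -0.961, -0.263, 0.647], [-0.997, -0.08, -0.018, -0.208], [-0.004, 0.264, -0.965, 0.384], [0.0, 0.0, 0.0, 1.0]]
[ 0.57407654 -0.2182544   0.23902308] [-1.79909616e+02  6.25312141e-03  4.44028083e+00]
[[331.87612724 178.56239118]
 [330.15554118 292.86475954]
 [333.32582652 124.63546776]]
```

View pics/w1.png

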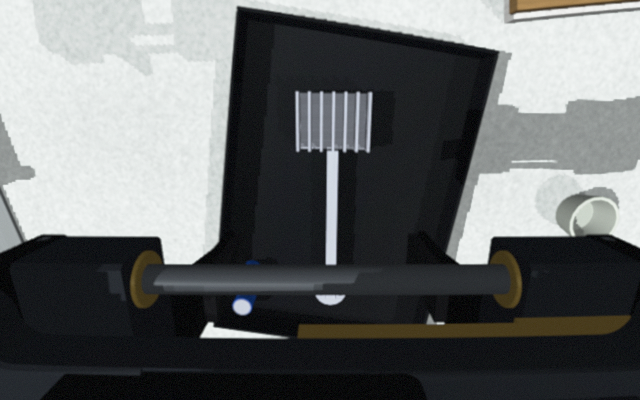

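The wrist view shows the sink's fin tops spanning about (296–371, 92–152). The bar runs from (332,152) to (331,262), clear on both sides.

```bash
python3 - <<'E'
from h import *
c=read_camera("wrist"); g=cv2.cvtColor(c['color'],cv2.COLOR_BGR2GRAY)
m=np.zeros_like(g); m[85:260,285:385]=(g[85:260,285:385]>110)*255
def rowc(r): x=np.where(m[r])[0]; return (x.min()+x.max())/2,r,x.max()-x.min()+1
R=np.array([rowc(r) for r in range(165,255,5)])
P=onplane(c,R[:,:2],.032); v=cv2.fitLine(P[:,:2].astype(np.float32),cv2.DIST_L2,0,.01,.01).ravel(); v*=np.sign(v[0]) if 0 else 1
print('w',R[:,2],'ang',np.degrees(np.arctan(v[1]/v[0])),v)
s=m[85:162].copy(); s[:, :]=s; ys,xs=np.where(m[85:151]); pts=np.c_[xs,ys+85].astype(np.float32)
box=cv2.boxPoints(cv2.minAreaRect(pts)); W=onplane(c,box,.040); print(box,W,W.mean(0)); print(np.linalg.norm(np.diff(W,axis=0),axis=1))
ys,xs=np.where(m[85:170]); wid=[(r,(m[r]>0).sum()) for r in range(140,160)]; print(wid)
o=env.get_obs(); print(o['tool_pos'],o['tool_rot'])
E
```

```text
w [12. 12. 12. 12. 12. 12. 12. 12. 11. 11. 11. 11. 11. 11. 11. 11. 11. 11.] ang 4.1849284 [ 0.9973337   0.07297586  0.53992087 -0.22208749]
[[291.  89.]
 [368.  89.]
 [368. 150.]
 [291. 150.]] [[ 0.66340049 -0.17467126  0.04      ]
 [ 0.66947397 -0.25148931  0.04      ]
 [ 0.60888561 -0.25822578  0.04      ]
 [ 0.60251754 -0.17788029  0.04      ]] [ 0.6360694  -0.21556666  0.04      ]
[0.07705777 0.06096171 0.08059746]
[(140, np.int64(51)), (141, np.int64(55)), (142, np.int64(54)), (143, np.int64(64)), (144, np.int64(70)), (145, np.int64(69)), (146, np.int64(48)), (147, np.int64(29)), (148, np.int64(31)), (149, np.int64(23)), (150, np.int64(12)), (151, np.int64(12)), (152, np.int64(12)), (153, np.int64(12)), (154, np.int64(12)), (155, np.int64(12)), (156, np.int64(12)), (157, np.int64(12)), (158, np.int64(12)), (159, np.int64(12))]
[ 0.57279385 -0.22084405  0.23901237] [-1.79992687e+02  6.13033473e-02  4.23325222e+00]
```

Request:
{"fn": "inch_along", "kwargs": {"segments": [[[0.0033,-0.001,0.03],0,0.06],[[0.0033,-0.001,0.06],0,0.06],[[0.0033,-0.001,0.09],0,0.06],[[0.0033,-0.001,0.12],0,0.06],[[0.0033,-0.001,0.145],0,0.06],[[0.0033,-0.001,0.16],0,0.06],[[0.0033,-0.001,0.17],0,0.06],[[0.0033,-0.001,0.17],0,0.06]]}}

```text
time_s: 2.25
tool_pos: [0.5733, -0.2217, 0.067]
tool_rot: [-179.9, 0.3, 4.0]
force: [-0.6, -1.2, -0.6]
grip_width: 0.0601
grasp_force: 0.0
```

Request:
{"fn": "inch_along", "kwargs": {"segments": [[[0,0,0],0,0.06],[[0,0,0],0,0.06],[[0,0,0],0,0.06]]}}

```text
time_s: 2.5
tool_pos: [0.5769, -0.221, 0.0713]
tool_rot: [179.9, -0.1, 4.1]
force: [0.1, -0.1, 0.2]
grip_width: 0.0602
grasp_force: 0.0
```

Request:
{"fn": "inch_along", "kwargs": {"segments": [[[-0.001,-0.0012,0.01],0,0.05],[[-0.001,-0.0012,0.02],0,0.05],[[-0.001,-0.0012,0.03],0,0.05],[[-0.001,-0.0012,0.037],0,0.05],[[-0.001,-0.0012,0.042],0,0.05],[[-0.001,-0.0012,0.0445],0,0.05],[[-0.001,-0.0012,0.0445],0,0.05],[[-0.001,-0.0012,0.0445],0,0.05]]}}

```text
time_s: 3.17
tool_pos: [0.575, -0.2192, 0.025]
tool_rot: [-180.0, -0.0, 4.1]
force: [0.8, -0.3, 0.2]
grip_width: 0.0501
grasp_force: 0.0
```

Request:
{"fn": "inch_along", "kwargs": {"segments": [[[0,0,0],0,0.05],[[0,0,0],0,0.05],[[0,0,0],0,0.05],[[0,0,0],0,0.05]]}}

```text
time_s: 3.5
tool_pos: [0.5751, -0.2193, 0.0254]
tool_rot: [180.0, -0.0, 4.1]
force: [0.8, 0.2, 0.1]
grip_width: 0.05
grasp_force: 0.0
```

Request:
{"fn": "inch_along", "kwargs": {"segments": [[[0.001,0,0.002],0,0.05],[[0.001,0,0.002],0,0.04],[[0.001,0,0.002],0,0.03],[[0.001,0,0.002],0,0.02],[[0.001,0,0.002],0,0.01],[[0.001,0,0.002],0,0.005],[[0.001,0,0.002],0,0.005],[[0.001,0,0.002],0,0.005]], "grip_force": 40}}

```text
time_s: 4.17
tool_pos: [0.5759, -0.2196, 0.0231]
tool_rot: [180.0, -0.0, 4.1]
force: [1.3, 0.1, -0.9]
grip_width: 0.0115
grasp_force: 39.1
```

Request:
{"fn": "inch_along", "kwargs": {"segments": [[[0,0,0],0,0],[[0,0,0],0,0],[[0,0,0],0,0],[[0,0,0],0,0],[[0,0,0],0,0],[[0,0,0],0,0]], "grip_force": 45}}

```text
time_s: 4.67
tool_pos: [0.5759, -0.2195, 0.0231]
tool_rot: [180.0, -0.0, 4.1]
force: [0.2, -1.1, 0.0]
grip_width: 0.0121
grasp_force: 45.0
```

Gripped at 12 mm, which is the bar's width. I'll lift slowly and check that it hangs level.

Request:
{"fn": "inch_along", "kwargs": {"segments": [[[0,0,-0.003],0,0],[[0,0,-0.008],0,0],[[0,0,-0.014],0,0],[[0,0,-0.02],0,0],[[0,0,-0.026],0,0],[[0,0,-0.03],0,0],[[0,0,-0.03],0,0],[[0,0,-0.03],0,0]]}}

```text
time_s: 5.33
tool_pos: [0.5761, -0.2192, 0.0535]
tool_rot: [180.0, -0.0, 4.1]
force: [-0.2, 0.8, -4.4]
grip_width: 0.0116
grasp_force: 45.0
```

Request:
{"fn": "inch_along", "kwargs": {"segments": [[[0,0,0],0,0],[[0,0,0],0,0],[[0,0,0],0,0],[[0,0,0],0,0]]}}

```text
time_s: 5.67
tool_pos: [0.5756, -0.2191, 0.0527]
tool_rot: [-180.0, 0.0, 4.1]
force: [-0.4, 0.0, -3.9]
grip_width: 0.0114
grasp_force: 45.0
```

```bash
python3 - <<'E'
from h import *
o=env.get_obs(); print(o['force'],o['wrist_torque'],o['tool_pos'],o['tool_rot'])
c=read_camera("wrist"); cv2.imwrite("pics/w2.png",c['color'])
E
```

```text
[-0.37089352  0.04403761 -3.8617167 ] [0.02829367 0.02719227 0.03769236] [ 0.57563025 -0.219069    0.05271001] [-1.79988926e+02  3.25077684e-02  4.11776056e+00]
```

View pics/w2.png

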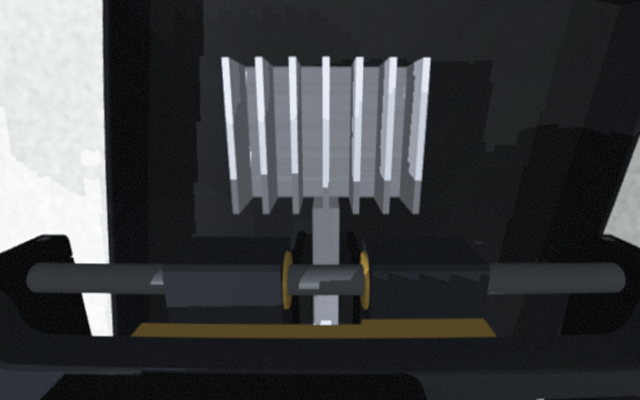

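The bracket hangs in the grip with its fin ends at (224–430, 58) and (236–417, 213), symmetric about the fingers. I'll check level by prediction, and lift.

```bash
python3 - <<'E'
from h import *
c=read_camera("wrist"); t=np.radians(4.15); R=np.array([[np.cos(t),-np.sin(t)],[np.sin(t),np.cos(t)]])
o=np.array([.5758,-.2192])
for pit in (0,2):
  Q=[[x,y,.036-np.tan(np.radians(pit))*x] for x,y in ((90,40),(90,-40),(30,40),(30,-40)) for x,y in [(x/1e3,y/1e3)]]
  print(pit,proj(c,[[*(o+R@[q[0],q[1]]),.0336+q[2]] for q in Q]).round(1).tolist())
E
```

```text
0 [[221.0, 59.8], [439.1, 60.0], [232.5, 215.5], [426.3, 215.7]]
2 [[223.6, 61.0], [436.3, 61.2], [233.2, 214.7], [425.6, 214.9]]
```

Request:
{"fn": "inch_along", "kwargs": {"segments": [[[0,0,-0.01],0,0],[[0,0,-0.03],0,0],[[0,0,-0.055],0,0],[[0,0,-0.08],0,0],[[0,0,-0.105],0,0],[[0,0,-0.13],0,0],[[0,0,-0.15],0,0],[[0,0,-0.165],0,0]]}}

```text
time_s: 6.43
tool_pos: [0.5766, -0.2191, 0.2215]
tool_rot: [179.9, -0.2, 4.1]
force: [1.0, -0.3, -4.9]
grip_width: 0.0118
grasp_force: 45.0
```

Request:
{"fn": "inch_along", "kwargs": {"segments": [[[0,0,-0.007],0,0],[[0,0,-0.01],0,0],[[0,0,-0.01],0,0],[[0,0,-0.01],0,0],[[0,0,-0.01],0,0],[[0,0,-0.01],0,0]]}}

```text
time_s: 6.93
tool_pos: [0.5752, -0.219, 0.2266]
tool_rot: [-179.9, 0.1, 4.1]
force: [-0.4, -0.5, -4.9]
grip_width: 0.0114
grasp_force: 45.0
```

```bash
python3 - <<'E'
from h import *
for n,(cw,sw) in {"top":((180,198,234,255),(241,252,253,264)),"scene":((236,258,374,402),(200,224,412,432))}.items():
    c=read_camera(n); im=c['color']; h=cv2.cvtColor(im,cv2.COLOR_BGR2HSV)
    g=cv2.inRange(h,(60,80,40),(95,255,255)); 
    ct=max(cv2.findContours(g,0,2)[0],key=cv2.contourArea)
    r=cv2.minAreaRect(ct); B=onplane(c,cv2.boxPoints(r),.074)
    print(n,'board',onplane(c,[r[0]],.074).round(4),np.linalg.norm(np.diff(B,axis=0),axis=1).round(4))
    y0,y1,x0,x1=cw; gr=im[y0:y1,x0:x1].max(2); k=(gr<45).astype(np.uint8)
    nn,l,s,ce=cv2.connectedComponentsWithStats(k); i=1+np.argmax(s[1:,4]); uv=ce[i]+[x0,y0]
    print(' chip',uv,s[i],onplane(c,[uv],.078).round(4))
    y0,y1,x0,x1=sw; k=cv2.inRange(h[y0:y1,x0:x1],(8,110,90),(28,255,255)); ys,xs=np.where(k); print(' stud px',np.c_[xs+x0,ys+y0].tolist()[:60])
    cv2.imwrite(f"pics/{n}f.png",im)
    if n=="scene": crop=cv2.resize(im[190:300,330:460],None,fx=5,fy=5,interpolation=2)
    else: crop0=im
cv2.imwrite("pics/c2.png",crop)
E
```

```text
top board [[0.5823 0.2906 0.074 ]] [0.1106 0.1343 0.109 ]
 chip [243.94285714 188.65714286] [  4   3  13  12 105] [[0.5823 0.29   0.078 ]]
 stud px [[257, 245], [258, 245], [259, 245], [256, 246], [257, 246], [258, 246], [259, 246], [260, 246], [257, 247], [258, 247], [259, 247], [260, 247], [257, 248], [258, 248], [259, 248]]
scene board [[0.5945 0.3214 0.074 ]] [0.1345 0.0717 0.129 ]
 chip [386.57142857 247.92857143] [10 10  7  5 14] [[0.5857 0.2954 0.078 ]]
 stud px [[424, 204], [425, 204], [426, 204], [424, 205], [425, 205], [426, 205], [424, 206], [425, 206], [426, 206], [425, 207], [425, 208], [424, 209], [424, 210], [424, 211], [423, 212], [424, 212], [423, 213], [423, 214], [423, 215], [422, 216], [423, 216], [422, 217], [423, 217], [422, 218], [423, 218]]
```

View pics/c2.png

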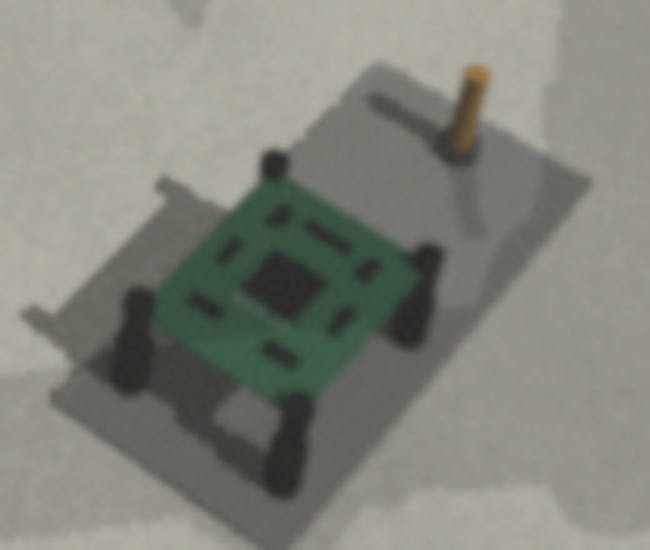

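The scene crop shows the chip centre at scene pixel (387.1,247.1) and the stud top at (425.2,205). The top view puts the stud top at (258.2,246.4).

```bash
python3 - <<'E'
from h import *
T=read_camera("top"); S=read_camera("scene")
for a in (onplane(T,[[243.94,188.66],[258.2,246.4]],.078),onplane(S,[[387.1,247.1],[425.2,205.]],.078)):
    d=a[0]-a[1]; L=np.linalg.norm(d); print(a.round(4).tolist(),L,np.degrees(np.arctan2(d[1],d[0])),'origin',(a[1]+d*150/210).round(4),(a[0]-d/L*.06).round(4), (a.mean(0)+d/L*.045).round(4))
E
```

```text
[[0.5823, 0.29, 0.078], [0.3795, 0.2343, 0.078]] 0.2102800017637666 15.356720103114899 origin [0.5243 0.2741 0.078 ] [0.5244 0.2741 0.078 ] [0.5243 0.2741 0.078 ]
[[0.5826, 0.294, 0.078], [0.3817, 0.2379, 0.078]] 0.2086119928420307 15.594924639936474 origin [0.5252 0.278  0.078 ] [0.5248 0.2779 0.078 ] [0.5255 0.2781 0.078 ]
```

Request:
{"fn": "inch_along", "kwargs": {"segments": [[[-0.001,-0.008,0],-0.3,0],[[-0.002,-0.024,0],-0.8,0],[[-0.004,-0.048,0],-1.5,0],[[-0.006,-0.074,0],-2.3,0],[[-0.008,-0.1,0],-3.1,0],[[-0.01,-0.126,0],-4,0],[[-0.012,-0.152,0],-4.8,0],[[-0.013,-0.176,0],-5.6,0]]}}

```text
time_s: 7.8
tool_pos: [0.5493, -0.0409, 0.2283]
tool_rot: [-180.0, -0.0, 9.9]
force: [-0.2, -0.1, -4.5]
grip_width: 0.0112
grasp_force: 45.0
```

Request:
{"fn": "inch_along", "kwargs": {"segments": [[[-0.002,-0.024,0],-0.8,0],[[-0.004,-0.05,0],-1.6,0],[[-0.006,-0.076,0],-2.4,0],[[-0.008,-0.102,0],-3.2,0],[[-0.01,-0.126,0],-4,0],[[-0.012,-0.146,0],-4.6,0],[[-0.013,-0.16,0],-5.3,0],[[-0.013,-0.166,0],-5.6,0]]}}

```text
time_s: 8.47
tool_pos: [0.508, 0.1205, 0.2283]
tool_rot: [-180.0, -0.0, 15.6]
force: [0.2, -0.6, -3.3]
grip_width: 0.0114
grasp_force: 45.0
```

Request:
{"fn": "inch_along", "kwargs": {"segments": [[[0,0,0],0,0],[[0,0,0],0,0],[[0,0,0],0,0],[[0,0,0],0,0],[[0,0,0],0,0],[[0,0,0],0,0]]}}

```text
time_s: 8.97
tool_pos: [0.5096, 0.1161, 0.2279]
tool_rot: [180.0, 0.0, 15.2]
force: [-0.7, -0.5, -4.8]
grip_width: 0.0115
grasp_force: 45.0
```

```bash
python3 - <<'E'
from h import *
c=read_camera("wrist"); cv2.imwrite("pics/w3.png",c['color'])
o=env.get_obs(); print(o['tool_pos'],o['tool_rot'],o['wrist_torque'])
print(proj(c,[[.5825,.292,.078],[.3805,.236,.078]]))
E
```

```text
[0.50957285 0.11628316 0.2279185 ] [1.79997281e+02 1.19404951e-02 1.52526186e+01] [-0.02504041  0.02907664 -0.02882282]
[[149.88236277  57.13314513]
 [179.06935304 280.01497462]]
```

View pics/w3.png

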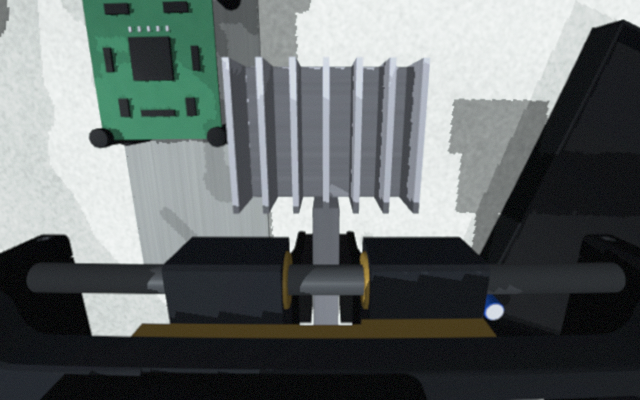

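The wrist view shows the chip at about (152,58), within 2 px of the prediction. The bracket's middle fin is at column 326, from row 60 to row 205.

```bash
python3 - <<'E'
from h import *
c=read_camera("wrist"); im=c['color']; o=env.get_obs(); p=o['tool_pos']; yaw=np.radians(o['tool_rot'][2])
k=(im[30:90,120:185].max(2)<60).astype(np.uint8); k=cv2.morphologyEx(k,cv2.MORPH_OPEN,np.ones((5,5)))
n,l,s,ce=cv2.connectedComponentsWithStats(k); i=1+np.argmax(s[1:,4]); 
ys,xs=np.where(l==i); r=cv2.minAreaRect(np.c_[xs+120,ys+30].astype(np.float32)); B=onplane(c,cv2.boxPoints(r),.078)
print('chip',ce[i]+[120,30],r,onplane(c,[r[0]],.078),np.linalg.norm(np.diff(B,axis=0),axis=1),p)
# board edge direction from green mask columns
h=cv2.cvtColor(im,cv2.COLOR_BGR2HSV); g=cv2.inRange(h,(60,80,40),(95,255,255))
E=[(np.where(g[r,60:240])[0].min()+60,r) for r in range(5,120,5)]
v=cv2.fitLine(onplane(c,E,.074)[:,:2].astype(np.float32),cv2.DIST_HUBER,0,.01,.01).ravel(); print('edge ang',np.degrees(np.arctan(v[1]/v[0])))
# bracket relative to TCP in its own axes
gr=cv2.imread("pics/w2.png",0)
for nm,zt in (('fin',p[2]-.0191+.036),):
    far=onplane(c,[[223.5,59],[430,59]],zt); near=onplane(c,[[235,213],[419,213]],zt); mid=onplane(c,[[326,60],[326,205]],zt)
    for q in (far,near,mid):
        d=q[:,:2]-p[:2]; print([(a[0]*np.cos(yaw)+a[1]*np.sin(yaw),-a[0]*np.sin(yaw)+a[1]*np.cos(yaw)) for a in d])
E
```

```text
chip [152.18746503  57.99776161] ((152.0, 58.0), (42.0, 44.0), 90.0) [[0.58214508 0.2904066  0.078     ]] [0.03757238 0.03357671 0.03864408] [0.50951756 0.11650176 0.22795499]
edge ang 15.375018
[(np.float64(0.09063113311866003), np.float64(0.03875257470182743)), (np.float64(0.09070204690125011), np.float64(-0.03689336912471336))]
[(np.float64(0.03150524894383058), np.float64(0.03857811674863407)), (np.float64(0.031574921311560956), np.float64(-0.037135317972655985))]
[(np.float64(0.09013936375732132), np.float64(0.001204715397890778)), (np.float64(0.03497536716121686), np.float64(0.0011385189153886085))]
```

Request:
{"fn": "inch_along", "kwargs": {"segments": [[[0.003,-0.008,0],0,0],[[0.01,-0.026,0],0,0],[[0.019,-0.051,0],0,0],[[0.029,-0.077,0],0,0],[[0.039,-0.103,0],0,0],[[0.047,-0.126,0],-0.1,0],[[0.053,-0.141,0],-0.15,0],[[0.0553,-0.1477,0],-0.15,0]]}}

```text
time_s: 9.73
tool_pos: [0.5227, 0.2783, 0.228]
tool_rot: [-179.8, -0.0, 15.7]
force: [-0.5, 0.5, -4.5]
grip_width: 0.0113
grasp_force: 45.0
```

Request:
{"fn": "inch_along", "kwargs": {"segments": [[[0,0,0],0,0],[[0,0,0],0,0],[[0,0,0],0,0],[[0,0,0],0,0],[[0,0,0],0,0],[[0,0,0],0,0]]}}

```text
time_s: 10.23
tool_pos: [0.524, 0.2729, 0.2281]
tool_rot: [180.0, -0.0, 15.4]
force: [0.0, 1.3, -3.6]
grip_width: 0.0114
grasp_force: 45.0
```

Request:
{"fn": "inch_along", "kwargs": {"segments": [[[0,0,0.006],0,0],[[0,0,0.018],0,0],[[0,0,0.033],0,0],[[0,0,0.048],0,0],[[0,0,0.06],0,0],[[0,0,0.07],0,0],[[0,0,0.076],0,0],[[0,0,0.078],0,0]]}}

```text
time_s: 10.9
tool_pos: [0.5231, 0.2736, 0.1485]
tool_rot: [180.0, 0.1, 15.5]
force: [-0.5, -0.3, -4.7]
grip_width: 0.0115
grasp_force: 45.0
```

Request:
{"fn": "inch_along", "kwargs": {"segments": [[[0,0,0],0,0],[[0,0,0],0,0],[[0,0,0],0,0],[[0,0,0],0,0],[[0,0,0],0,0],[[0,0,0],0,0]]}}

```text
time_s: 11.4
tool_pos: [0.5239, 0.2741, 0.1504]
tool_rot: [180.0, -0.0, 15.5]
force: [0.7, 0.3, -4.2]
grip_width: 0.0114
grasp_force: 45.0
```

Request:
{"fn": "inch_along", "kwargs": {"segments": [[[0,0,0.003],0,0],[[0,0,0.007],0,0],[[0,0,0.011],0,0],[[0,0,0.013],0,0],[[0,0,0.013],0,0],[[0,0,0.013],0,0],[[0,0,0.013],0,0],[[0,0,0.013],0,0]]}}

```text
time_s: 12.07
tool_pos: [0.5238, 0.2741, 0.1372]
tool_rot: [-180.0, -0.0, 15.5]
force: [-0.7, 1.3, -5.0]
grip_width: 0.0118
grasp_force: 45.0
```

```bash
python3 - <<'E'
from h import *
o=env.get_obs(); print(o['tool_pos'],o['tool_rot'],o['wrist_torque'])
T=read_camera("top"); S=read_camera("scene")
x=np.array([.9641,.2656]); org=np.array([.5245,.2749]); P=[[*(org-.15*x),.128],[*(org+.06*x),.154],[*(org-.15*x),.078]]
print('top',proj(T,P).round(1).tolist(),'scene',proj(S,P).round(1).tolist())
a=cv2.resize(T['color'][150:270,210:310],None,fx=4,fy=4,interpolation=2)
b=cv2.resize(S['color'][170:290,335:435],None,fx=4,fy=4,interpolation=2)
cv2.imwrite("pics/c3.png",np.hstack([a,b]))
E
```

```text
[0.5238462  0.27410872 0.13720737] [-1.79998147e+02 -1.91786282e-02  1.54739117e+01] [0.00801807 0.03708026 0.01578023]
top [[255.8, 245.3], [239.6, 184.3], [258.0, 246.3]] scene [[428.0, 192.9], [389.9, 229.1], [425.0, 204.2]]
```

View pics/c3.png

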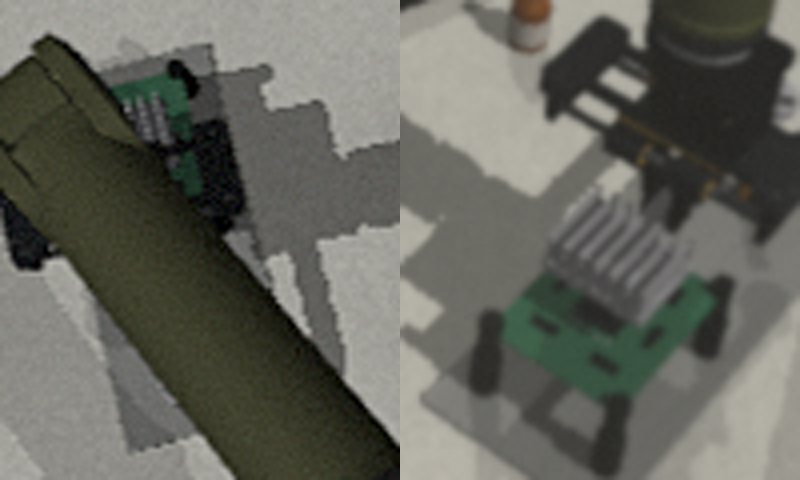

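The crops show the sink's fin tops centred at about scene pixel (390,231), against a prediction of (390,229), hovering over the board and clear of the posts. The foot is hidden by the arm. Fin widths in the wrist view show it level to about 0.5°. I'll let it settle and hand in.

Request:
{"fn": "inch_along", "kwargs": {"segments": [[[0,0,0],0,0],[[0,0,0],0,0],[[0,0,0],0,0],[[0,0,0],0,0],[[0,0,0],0,0],[[0,0,0],0,0]]}}

```text
time_s: 12.67
tool_pos: [0.5237, 0.274, 0.137]
tool_rot: [180.0, 0.0, 15.5]
force: [0.4, -0.1, -4.6]
grip_width: 0.0115
grasp_force: 45.0
```

```bash
python3 - <<'E'
from h import *
o=env.get_obs(); print(o['tool_pos'],np.abs(o['joint_velocities']).max()); print(env.sign_off())
E
```

```text
[0.52371875 0.27397218 0.13698789] 0.16339784135693075
the job is handed in; nothing more can be done
None
```

I handed the job in at 12.7 s with the bracket gripped, still and level about 4 cm above its mount, the heat sink centred over the chip; the arm hid the foot from view, so its place over the stud follows from the measured pose only.

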